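# Test the trip, then hold the turntable over the arm base

### The arm

A 6-joint arm with a two-finger parallel gripper is mounted at the origin on the work surface. World frame = base frame: x ahead of the robot, y to its left, z up, the work surface at z = 0. Lengths are in mm, angles in rad, forces in N, time in s.
With the tool pointing down it reaches from about 300 to 775 mm from the base axis. Payload 14.6 kg.
Tool frame: the origin (TCP) lies midway between the tips of the shut fingers; the grasp point (between the pads) lies grasp_offset behind it (grasp_offset is the distance from the TCP to the grasp point, in mm); z points along the fingers, y is the line along which they close (so a half turn about z gives the same grasp; the last joint's range is limited). The gripper opens to 94 mm and grips with 3 to 60 N. Pads are 16 mm wide; open, the fingers measure 119 mm over their backs; the gripper's body (75 mm by 177 mm) begins 78 mm behind the grasp point.
Start: joints at [1.146, 0.3, 1.521, -0, 1.321, -0.067], TCP at [192.615, 515.159, 205.446] pointing down, gripper open.
Joint ranges: [-3.03, 3.03], [-0.79, 2.21], [0.23, 2.52], [-1.04, 4.18], [0, 3.07], [-2.55, 2.55]. Speed limits (rad/s): [2.22, 2.22, 2.57, 3.14, 3.14, 3.14].

### API

Orientations are given as [roll, pitch, yaw] about the fixed x, y, z axes, in that order (R = Rz(yaw) Ry(pitch) Rx(roll)).
In Python, from cell import * gives the robot as it stands. The module is installed in compiled form; this text tells all that it offers.
- The arm moves only by the shell command python3 -m jog 'ROWS' [FORCE]. ROWS is JSON, a list of rows, each a list of 3 entries, a list of its own where there are three numbers: the finger opening in mm, from 0 to 94, then the shift along the tool's x, y, z in units of 50 mm (1.0 is 50 mm), then the turn about the tool's z in units of 180 degrees (1.0 is 180 degrees). In form: [[fingers, [dx, dy, dz], twist], ...]. A call has 1 to 20 rows; each row shifts and turns the commanded pose from where the row before left it, along the tool's axes as they then stand; what a row does not reach is not made up. A row lasts 1/10 s, in which the tool goes at most 50 mm and 8.59 degrees, less where a joint would pass 70% of its speed; a pose out of reach is approached as far as the arm can. A call with a number of a shift or a turn outside -1 to 1 is refused whole. A call with a gripper value outside its range is refused whole. The fingers move at their own pace and stop on an object; FORCE is the grip in N (left out, the last holds). Time passes only in rows, so rows that do not move let the fingers close. It gives the time, the measured TCP pose, the force, the opening and the grip force at its end, in the units of the state.
- read_state(): the state, without advancing time (a new reading comes with each control period).
- camera(name): name is "scene" or "top" or "wrist"; returns the picture (400x640x3 uint8, red, green, blue); there is no depth.
- calibration(name): a dict with "mtx" (3x3 intrinsics, pixels), "cam_to_world" (4x4, takes a point from camera to world coordinates); the wrist camera has in their place "hand_eye" (4x4, takes a point from camera to tool coordinates, whose origin is the TCP and whose axes are the flange's). Camera axes: x right, y down, z forward; pixel columns grow to the right and rows downward; lengths in mm; the calibration is good to about 2 mm. A picture is of the moment at which its call begins: read the wrist's pose just before it. calibration takes no time and is no camera call.
- sign_off(): hands the job in; it is judged then, once.
Trained networks look in the newest picture that a camera, given by its name, has taken for a name from the list of things; names that differ only in an ending like _2 or _b are one class to them, and where a whole thing is asked for, a point or a joint stands for the part that bears it (a point fixed in the world has none). Each returns a list of dicts, best first, with "conf" (0 to 1); they miss things now and then, are a little off and sometimes report something else, mostly with a low value. They report only what shows in the picture. A call takes as long as a camera call. They do not tell look-alikes from the thing itself.
- regions_of(camera, query): "pixels" (400x640 bool, what is visible of it) and "rect" ([centre column, centre row, width, height] in pixels, round what is visible of it).
The state is a dict: "clock": time; "joints": joint angles; "qd": joint speeds; "effort": joint torques, N m; "eef_pos": TCP position; "eef_rot": TCP orientation; "wrist_force": force on the tool from outside, world axes, zero at the start; "moment": the same for the moment, N m; "finger_gap": finger opening in mm; "finger_force": force on a finger pad.
Only numpy, scipy, OpenCV 4.12 (cv2) and the standard library are available. Lean on these libraries where they do the work, as an engineer would, in place of code of your own. Each camera call takes 0.05 s, during which the arm holds its last target. There are 200 camera calls.

### The job

Get the printed arm's base ready for its encoder calibration: first prove its power trip by pressing the blue test button so that the red-knobbed lever drops, then lift the lever back up until it stays there by itself, and let go of it. Then pick up the blue turntable, carry it over the parts bin and hold it level and centred about 10 mm above the rim of the white base, its orange pointer above the base's orange rib, still and without ever touching the base or knocking the bin or the loose things around. Finish while still holding it there in the gripper; do not put it down.

Things in the scene. Friction and masses are not known exactly. Their poses are not given: they have to be found in the camera images.
- trip_lever (a joint): the trip box's red-knobbed lever, rad: 0 = up (armed, leaning 0.2 rad past vertical away from the box's front and resting on its stop), 1.4 = fully dropped to the front (1.2 rad from vertical, over the box's -x side). It swings on a level hinge along the box's y, pulled only by its own weight (about 70 g): short of vertical (joint above 0.2) it falls down again, beyond vertical it stays up by itself.
- test_button (a joint): blue test button, m: 0 = out, 0.006 = fully in; about 5 N holds it fully in, it springs back. Pushed in by more than about 3.5 mm it tips the armed lever over, which then drops by its own weight.
- button_top (a point): centre of the top face of the round blue test button (28 mm across), which points up, 72 mm above the bench; pressed straight down.
- lever_knob (a point): centre of the lever's red knob: a round disc of diameter 24 mm whose axis lies along the box's y, 22 mm between its two flat faces (pinch these from above). It travels on a circle of radius 85 mm about the hinge; 133 mm above the bench when up, 81 mm when dropped, where it overhangs the box's front with free air below. Turns with the lever.
- tripbox: grey trip box, fixed, 100 (x) x 170 (y) x 60 mm tall; origin under its centre, its front faces its -x, z up. Lever hinge at (10, 50, 50) mm in this frame, along y; button at (-6, -50) mm with a yellow collar.
- turntable: blue printed turntable: disc 100 mm across and 12 mm thick with, at its centre, an upright blue shoulder bracket to grip, 34 mm along x, 20 mm along y (pinch this), from the disc's top up to 62 mm above its underside. Orange pointer lug, 10 mm wide, at the rim on its +x side. Origin at the centre of its underside, z up; about 0.16 kg (the weight varies), stands on the bench.
- pointer (a point): tip region of the turntable's orange pointer, 58 mm from the axis along +x, at the level of the underside.
- white_base: white printed round base of a small robot arm, open at the top, fixed on a white board 140 x 140 x 6 mm; flange 132 mm across, drum 104 mm across with 6 mm wall, rim 66 mm above the bench. An orange upright rib on the drum's +x side, 60 mm high, is its alignment mark. Origin under the board's centre, z up. May stand left or right of the parts bin, the turntable on the other side.
- base_rim (a point): centre of the base's open rim, 66 mm above the bench; axes as white_base.
- base_mark (a point): point above the orange rib, 58 mm from the base's axis along its +x, at rim level.
- parts_bin: grey open parts bin, fixed between turntable and base, 140 (x) x 60 (y) x 100 mm tall, with white printed claw fingers standing up to 146 mm above the bench in its -x half; origin under its centre.
- link: white printed arm link standing upright, foot 45 x 36 mm, 118 mm tall; origin under its foot; loose bystander
- jar: glass jar with yellow cap, 52 mm across, 70 mm tall; origin under its centre; loose bystander
- servo: blue hobby servo standing with its white horn up, 54 x 20 mm, 43 mm tall; origin under its centre; loose bystander
- board: blue microcontroller board lying flat, 69 x 54 mm, 21 mm tall; origin under its centre; loose bystander
- screwdriver: red-handled screwdriver lying on the bench along its x; loose bystander
- claw: white printed claw finger lying flat, about 125 mm long, 10 mm thick; origin under its middle; loose bystander
Mind the look-alikes: they are no part of the job. Several things have the shape of the turntable; the one meant has the colours described above. There is more than one size of the tripbox; the one meant has the size given above.

How it is judged:
By the outcome, as a careful person would: the job done as asked, in the order asked, and still so for the second after the job is handed in, while the arm keeps its last pose, push and grip.
It also fails if it takes over 61 s, if anything falls off the work surface, if the arm or the gripper's body presses on something with over 40 N, if the wrist force passes 120 N, or if a joint passes its speed limit or range.

## Working session

There is one attempt and no reset: what is moved stays moved. The work goes in short steps, Python scripts to look and compute and a shell command to move; the robot and the scene stay as the last step left them, time stands still between calls to the robot, and variables do not carry over. Pictures are saved under pics/ and viewed, at most 10 in all, crops included, and the job is handed in when it is done.

```bash
mkdir -p pics; python3 - <<'E'
from cell import *
import cv2,numpy as np
s=read_state();print({k:np.round(v,3).tolist() for k,v in s.items()})
for n in("top","scene"):
    im=camera(n);cv2.imwrite(f"pics/{n}0.png",im[:,:,::-1])
    c=calibration(n);print(n,np.round(c["mtx"],1).tolist(),np.round(c["cam_to_world"],3).tolist())
    for q in("tripbox","trip_lever","test_button","turntable","white_base","parts_bin","link","jar","servo","board","screwdriver","claw"):
        print(q,[(round(r["conf"],2),np.round(r["rect"]).tolist()) for r in regions_of(n,q)][:4])
print(np.round(calibration("wrist")["hand_eye"],3).tolist())
E
```

```text
{'clock': 0.0, 'joints': [1.146, 0.3, 1.522, 0.0, 1.321, -0.067], 'qd': [0.0, -0.001, -0.003, 0.001, 0.0, -0.001], 'effort': [-0.002, -53.18, -35.275, 0.071, 0.024, -0.0], 'eef_pos': [192.516, 514.944, 204.878], 'eef_rot': [-3.14, -0.0, 2.784], 'wrist_force': [-0.483, 0.303, -0.746], 'moment': [0.032, -0.0, -0.043], 'finger_force': 0.0, 'finger_gap': 93.803}
top [[477.4, 0.0, 316.3], [0.0, 477.4, 201.4], [0.0, 0.0, 1.0]] [[0.004, -0.995, 0.103, 381.664], [-1.0, -0.005, -0.009, 16.398], [0.01, -0.103, -0.995, 1449.633], [0.0, 0.0, 0.0, 1.0]]
tripbox [(0.81, [328.0, 167.0, 56.0, 46.0]), (0.68, [433.0, 160.0, 45.0, 30.0])]
trip_lever [(0.51, [313.0, 150.0, 8.0, 13.0]), (0.5, [431.0, 146.0, 9.0, 10.0])]
test_button []
turntable [(0.68, [416.0, 225.0, 39.0, 40.0]), (0.56, [407.0, 280.0, 33.0, 35.0])]
white_base [(0.65, [234.0, 226.0, 62.0, 58.0]), (0.24, [146.0, 229.0, 19.0, 24.0])]
parts_bin [(0.96, [323.0, 241.0, 23.0, 49.0])]
link [(0.76, [238.0, 148.0, 24.0, 22.0])]
jar [(0.56, [381.0, 144.0, 24.0, 21.0])]
servo [(0.6, [281.0, 234.0, 13.0, 18.0])]
board [(0.71, [147.0, 228.0, 16.0, 28
[... 569 characters left out ...]
)]
turntable [(0.78, [211.0, 207.0, 35.0, 33.0]), (0.58, [218.0, 251.0, 39.0, 40.0])]
white_base [(0.85, [383.0, 180.0, 52.0, 45.0])]
parts_bin [(0.81, [302.0, 193.0, 44.0, 61.0])]
link [(0.94, [427.0, 225.0, 21.0, 29.0])]
jar [(0.81, [295.0, 296.0, 22.0, 26.0]), (0.41, [135.0, 264.0, 32.0, 49.0])]
servo [(0.46, [344.0, 189.0, 15.0, 15.0])]
board [(0.57, [442.0, 152.0, 22.0, 16.0]), (0.36, [343.0, 190.0, 18.0, 17.0]), (0.18, [360.0, 231.0, 15.0, 20.0])]
screwdriver [(0.64, [135.0, 262.0, 34.0, 52.0])]
claw [(0.71, [270.0, 211.0, 25.0, 22.0]), (0.19, [443.0, 152.0, 22.0, 18.0])]
[[0.001, -0.97, -0.244, 70.31], [1.0, 0.001, -0.001, 0.823], [0.002, -0.244, 0.97, -178.834], [0.0, 0.0, 0.0, 1.0]]
```

View pics/top0.png

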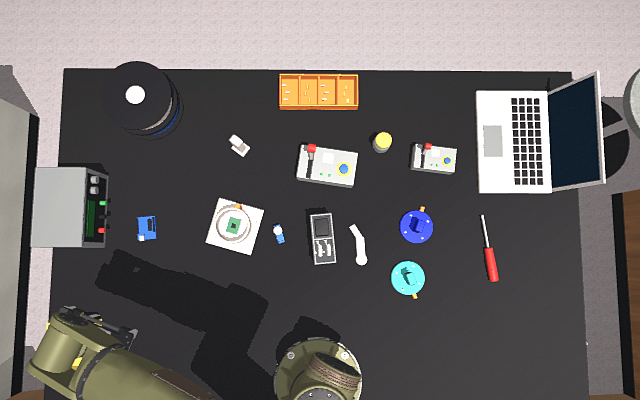

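View pics/scene0.png

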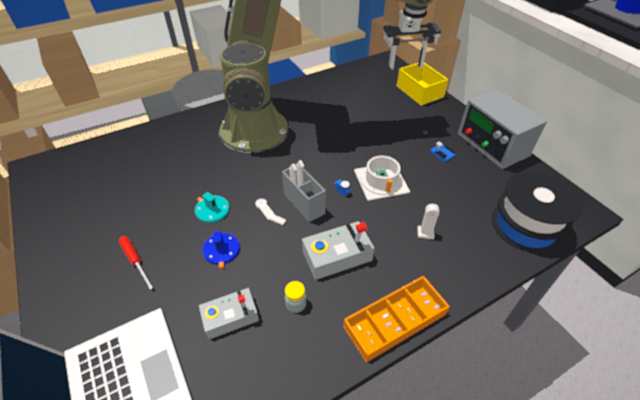

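Candidates: turntables at top (416,225), dark blue with an orange pointer, and (407,280), cyan, also with an orange pointer. The dark blue one fits the description. Trip boxes at top (328,167), about 170 mm long, and (433,160), about 135 mm long; the first fits. I'll check both choices in one crop and work out coarse positions.

```bash
cat > h.py <<'E'
from cell import *
import cv2,numpy as np
from scipy.spatial.transform import Rotation as R
def cam(name):
    c=calibration(name)
    if name!="wrist": return c["mtx"],np.array(c["cam_to_world"])
    s=read_state();T=np.eye(4);T[:3,:3]=R.from_euler("xyz",s["eef_rot"]).as_matrix();T[:3,3]=s["eef_pos"]
    return c["mtx"],T@np.array(c["hand_eye"])
def towld(K,T,px,z):
    px=np.atleast_2d(px).astype(float)
    d=np.c_[(px-np.array(K)[:2,2])/np.array(K)[0,0],np.ones(len(px))]@T[:3,:3].T
    return T[:3,3]+d*((z-T[2,3])/d[:,2])[:,None]
def topx(K,T,P):
    q=(np.atleast_2d(P)-T[:3,3])@T[:3,:3]; return q[:,:2]/q[:,2:]*np.array(K)[0,0]+np.array(K)[:2,2]
E
python3 - <<'E'
from h import *
import cell
print([n for n in dir(cell) if 'off' in n.lower()],getattr(cell,'grasp_offset',None))
K,T=cam("top")
im=cv2.imread("pics/top0.png")
a=cv2.resize(im[130:310,290:470],(560,560),interpolation=cv2.INTER_CUBIC);cv2.imwrite("pics/crop1.png",a)
for n,p,z in [("box",(328,167),60),("smallbox",(433,160),60),("button",(344,169),72),("knob",(311,148),133),("tt",(416,226),12),("cyan",(407,280),12),("base board",(235,226),6),("bin",(321,238),100),("claw",(358,245),5),("servo",(280,234),30),("jar",(382,142),70),("link",(238,145),60),("ptr",(422,209),5),("rib",(239,207),60)]:
    print(n,np.round(towld(K,T,p,z)[0]).tolist())
print(np.round(calibration("wrist")["mtx"],1).tolist())
E
```

```text
['grasp_offset', 'sign_off'] 18.8
box [628.0, -31.0, 60.0]
smallbox [650.0, -342.0, 60.0]
button [620.0, -77.0, 72.0]
knob [669.0, 19.0, 133.0]
tt [457.0, -298.0, 12.0]
cyan [296.0, -269.0, 12.0]
base board [455.0, 248.0, 6.0]
bin [418.0, -10.0, 100.0]
claw [400.0, -124.0, 5.0]
servo [431.0, 110.0, 30.0]
jar [701.0, -190.0, 70.0]
link [692.0, 236.0, 60.0]
ptr [510.0, -319.0, 5.0]
rib [508.0, 229.0, 60.0]
[[327.2, 0.0, 312.2], [0.0, 327.2, 199.9], [0.0, 0.0, 1.0]]
```

View pics/crop1.png

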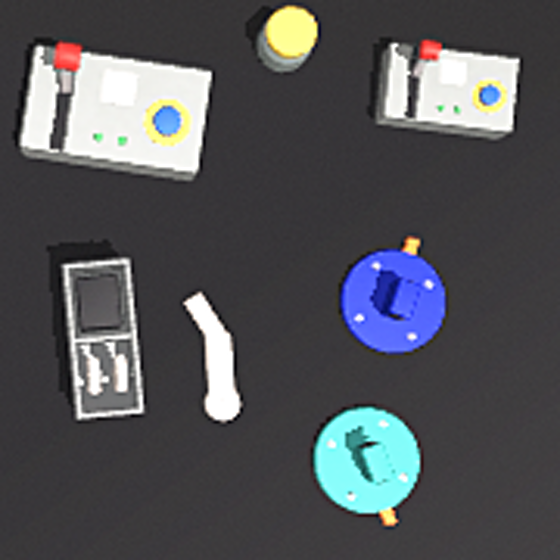

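The crop confirms both: the dark blue turntable with the orange pointer (crop 393,300) and the larger box (crop 118,112). Next I move to a wrist overview.

```bash
python3 -m jog '[[94,[-0.3,-0.24,-0.05],0],[94,[-0.64,-0.48,-0.1],0],[94,[-0.64,-0.48,-0.1],0],[94,[-0.64,-0.48,-0.1],0],[94,[-0.64,-0.48,-0.1],0],[94,[-0.64,-0.48,-0.1],0],[94,[-0.64,-0.48,-0.1],0],[94,[-0.64,-0.48,-0.1],0],[94,[-0.64,-0.48,-0.1],0],[94,[-0.64,-0.48,-0.1],0],[94,[-0.64,-0.48,-0.1],0],[94,[-0.64,-0.48,-0.1],0],[94,[-0.64,-0.48,-0.1],0],[0,[-0.64,-0.48,-0.1],0],[0,[-0.64,-0.48,-0.1],0],[0,[-0.64,-0.48,-0.1],0],[0,[-0.64,-0.48,-0.1],0],[0,[-0.3,-0.24,-0.05],-0.035],[0,[0,0,0],-0.034],[0,[0,0,0],0]]' 20
cat >> h.py <<'E'
def plan(P,yaw=None):
    s=read_state();M=R.from_euler("xyz",s["eef_rot"]).as_matrix()
    print("units",np.round(M.T@(np.array(P)-s["eef_pos"])/50,3).tolist(),"twist",None if yaw is None else round(-((yaw-s["eef_rot"][2]+np.pi)%(2*np.pi)-np.pi)/np.pi,4))
E
python3 - <<'E'
from h import *
s=read_state();print(np.round(s["eef_pos"],1),np.round(s["eef_rot"],3),np.round(s["joints"],2),s["clock"])
K,T=cam("wrist");im=camera("wrist");cv2.imwrite("pics/w1.png",im[:,:,::-1])
np.savez("w1.npz",K=K,T=T)
E
```

```text
clock: 3.3
eef_pos: [557.5, -57.3, 290.2]
eef_rot: [3.142, -0.0, 3.001]
wrist_force: [-0.4, 0.4, 0.2]
finger_gap: 41.4
finger_force: 0.0
[557.5 -57.3 290.2] [ 3.142 -0.     3.001] [-0.17  0.28  1.36  0.    1.51 -1.6 ] 3.3
```

View pics/w1.png

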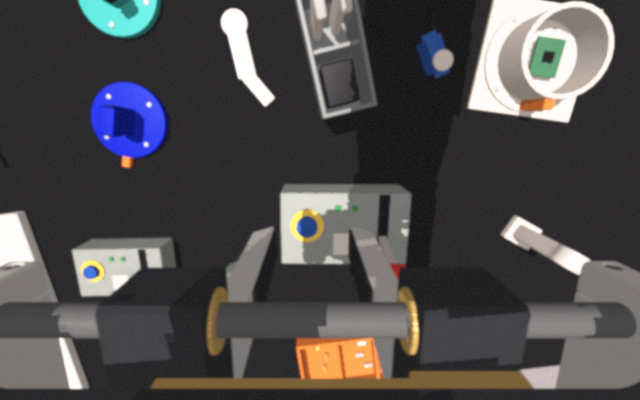

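The wrist view shows the button at (307,226), the turntable at (128,120) with its pointer at (127,162), and the base rim around (552,50) with its rib at (537,103).

```bash
python3 - <<'E'
from h import *
d=np.load("w1.npz");K,T=d["K"],d["T"]
im=cv2.imread("pics/w1.png");hsv=cv2.cvtColor(im,cv2.COLOR_BGR2HSV)
def blob(lo,hi,x0,x1,y0,y1):
    m=np.zeros((400,640),np.uint8);m[y0:y1,x0:x1]=cv2.inRange(hsv,lo,hi)[y0:y1,x0:x1]
    return m
def cen(m): return np.argwhere(m)[:,::-1].mean(0)
b=blob((100,120,40),(125,255,255),285,330,205,245);print("button",cen(b),b.sum()//255,np.round(towld(K,T,cen(b),72),1))
y=blob((20,100,90),(35,255,255),280,335,200,250);print("collar",cen(y),np.round(towld(K,T,cen(y),62),1))
# turntable disc: outer contour -> world z=12 -> min enclosing circle
t=blob((105,120,30),(130,255,255),80,180,70,165);c=max(cv2.findContours(t,0,2)[0],key=cv2.contourArea)
w=towld(K,T,c[:,0],12)[:,:2].astype(np.float32);C,r=cv2.minEnclosingCircle(w);e=cv2.fitEllipse(w);print("tt",C,r,e)
o=blob((5,120,90),(22,255,255),110,145,150,175);p=towld(K,T,cen(o),9)[0];print("ptr",cen(o),p,np.degrees(np.arctan2(p[1]-e[0][1],p[0]-e[0][0])))
o=blob((5,120,90),(22,255,255),510,565,85,120);p=towld(K,T,cen(o),40)[0];print("rib",cen(o),p)
# board/base
g=blob((0,0,110),(180,60,255),460,620,0,130);c=max(cv2.findContours(g,0,2)[0],key=cv2.contourArea)
print("base hull",cv2.approxPolyDP(cv2.convexHull(c),4,True)[:,0].tolist())
# box top
g=blob((0,0,120),(180,50,255),270,420,180,270);c=max(cv2.findContours(g,0,2)[0],key=cv2.contourArea)
a=cv2.approxPolyDP(cv2.convexHull(c),3,True)[:,0];print("box",a.tolist(),np.round(towld(K,T,a,60),0)[:,:2].tolist())
r=regions_of("wrist","white_base");print([(x["conf"],np.round(x["rect"])) for x in r])
cv2.imwrite("pics/w1crop.png",np.hstack([cv2.resize(im[0:130,460:640],(540,390)),cv2.resize(im[175:275,270:350],(240,390))]))
E
```

```text
button [306.54275093 226.69144981] 269 [[620.6 -73.3  72. ]]
collar [307.14686825 224.32397408] [[620.8 -72.7  62. ]]
tt (457.15423583984375, -294.4199523925781) 53.825767517089844 ((456.6516418457031, -294.50738525390625), (101.047607421875, 106.7607650756836), 169.08059692382812)
ptr [126.36065574 162.48360656] [ 512.12792471 -315.55591593    9.        ] -20.77749371453639
rib [536.99710145 104.03478261] [510.60723009 234.92605287  40.        ]
base hull [[603, 9], [614, 33], [612, 58], [568, 122], [467, 107], [492, 0], [578, 0]]
box [[350, 186], [348, 210], [307, 262], [282, 263], [280, 193], [300, 187]] [[578.0, -11.0], [609.0, -17.0], [674.0, -81.0], [671.0, -114.0], [575.0, -101.0], [571.0, -75.0]]
[(0.97, array([540.,  61., 148., 122.]))]
```

View pics/w1crop.png

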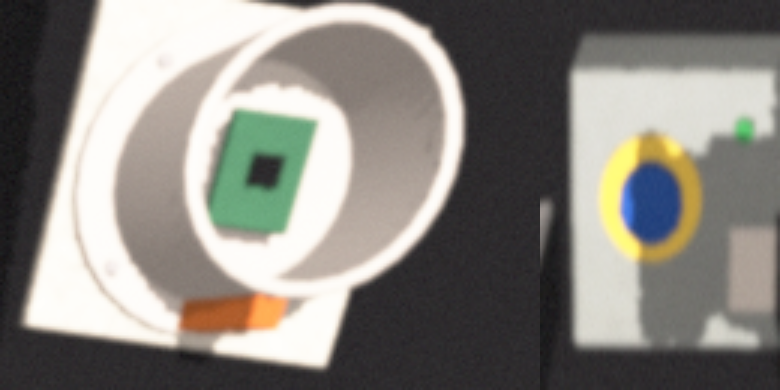

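```bash
python3 -m jog '[[0,[-0.216,-0.025,0.7],0],[0,[-0.216,-0.025,0.7],0],[0,[-0.216,-0.025,0.7],0],[0,[-0.216,-0.025,0.7],0],[0,[-0.216,-0.025,0.7],0],[0,[-0.216,-0.025,0.7],0],[0,[0,0,0],0],[0,[0,0,0.1],0],[0,[0,0,0.1],0],[0,[0,0,0.08],0],[0,[0,0,0],0],[0,[0,0,0],0],[0,[0,0,0],0]]' 20; python3 -c "
from h import *
s=read_state();print(s['wrist_force'],s['eef_pos'])"
```

```text
clock: 4.7
eef_pos: [621.0, -73.2, 67.3]
eef_rot: [3.141, 0.002, 3.001]
wrist_force: [1.8, 1.3, 4.1]
finger_gap: 0.7
finger_force: 1.9
[1.78746266 1.34793291 4.07866514] [620.98285039 -73.24347842  67.30962144]
```

```bash
python3 -m jog '[[0,[0,0,-0.3],0],[0,[0,0,-0.6],0],[50,[0.38,0.21,-0.26],0],[50,[0.38,0.21,-0.26],0],[50,[0.38,0.21,-0.26],0],[50,[0.38,0.21,-0.26],0],[50,[0.38,0.21,-0.26],0],[50,[0.38,0.21,-0.26],0],[50,[0.38,0.21,-0.26],0],[50,[0,0,0],0],[50,[0,0,0],0]]' 20; python3 - <<'E'
from h import *
K,T=cam("wrist");im=camera("wrist");cv2.imwrite("pics/w2.png",im[:,:,::-1])
np.savez("w2.npz",K=K,T=T)
h=cv2.cvtColor(im,cv2.COLOR_RGB2HSV);m=cv2.inRange(h,(0,120,60),(6,255,255))|cv2.inRange(h,(172,120,60),(180,255,255))
n,l,st,ce=cv2.connectedComponentsWithStats(m)
for i in range(1,n):
    if st[i,4]>80: print(st[i],ce[i],np.round(towld(K,T,ce[i],81),1))
print("pred",topx(K,T,[[572,34.6,81],[620.5,-73.5,72]]))
E
```

```text
clock: 5.8
eef_pos: [499.2, 17.9, 203.0]
eef_rot: [-3.141, 0.001, 3.001]
wrist_force: [0.5, -0.4, -0.8]
finger_gap: 49.9
finger_force: 0.0
[328 253  23  24 526] [339.05323194 264.23954373] [[574.   34.8  81. ]]
pred [[338.63691332 262.46754249]
 [243.10079319 313.18036041]]
```

View pics/w2.png

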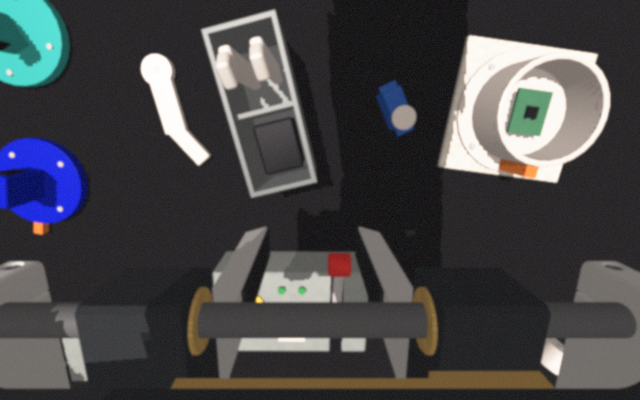

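The view shows the lever dropped, with its red knob at (339,264), which gives (574,35,81) and agrees with the model. Next I grip it.

```bash
python3 -m jog '[[50,[-0.3535,0.135,0.35],0],[50,[-0.3535,0.135,0.35],0],[50,[-0.3535,0.135,0.35],0],[50,[-0.3535,0.135,0.35],0],[50,[0,0,0.345],0],[50,[0,0,0.345],0],[50,[0,0,0.345],0],[50,[0,0,0.345],0],[15,[0,0,0],0],[15,[0,0,0],0],[15,[0,0,0],0],[15,[0,0,0],0],[15,[0,0,0],0]]' 15; python3 -c "
from h import *
s=read_state();print(s['wrist_force'],s['eef_pos'],s['moment'])"
```

```text
clock: 7.15
eef_pos: [573.3, 34.5, 64.2]
eef_rot: [-3.141, 0.001, 3.0]
wrist_force: [0.4, -4.2, 2.8]
finger_gap: 22.1
finger_force: 15.0
[ 0.39975197 -4.21525907  2.76642253] [573.34069532  34.46202714  64.21740638] [-0.75478632  0.11614346 -0.09004476]
```

```bash
python3 -m jog '[[15,[-0.077,-0.02,-0.151],0],[15,[-0.077,0,-0.151],0],[15,[-0.105,0,-0.133],0],[15,[-0.105,0,-0.133],0],[15,[-0.13,0,-0.109],0],[15,[-0.13,0,-0.109],0],[15,[-0.149,0,-0.081],0],[15,[-0.149,0,-0.081],0],[15,[-0.162,0,-0.05],0],[15,[-0.162,0,-0.05],0],[15,[-0.169,0,-0.017],0],[15,[-0.169,0,-0.017],0],[15,[-0.17,0,0.009],0],[15,[-0.12,0,0.016],0],[15,[0,0,0],0],[15,[0,0,0],0]]' 15; python3 -c "
from h import *
s=read_state();print(s['wrist_force'],s['eef_pos'],s['moment'])"
```

```text
clock: 8.75
eef_pos: [666.3, 20.6, 116.5]
eef_rot: [3.142, 0.002, 3.0]
wrist_force: [2.0, 3.1, 3.5]
finger_gap: 21.8
finger_force: 15.0
[2.00139486 3.14705187 3.53297351] [666.32208062  20.57471257 116.52838716] [ 0.55238475 -0.50665255 -0.0657118 ]
```

```bash
python3 -m jog '[[60,[0,0,0],0],[60,[0,0,0],0],[60,[0,0,0],0],[60,[0,0,-0.3],0],[60,[0,0,-0.6],0],[60,[0,0,-0.6],0],[60,[0.403,-0.663,-0.07],0],[60,[0.403,-0.663,-0.07],0],[60,[0.403,-0.663,-0.07],0],[60,[0.403,-0.663,-0.07],0],[60,[0.403,-0.663,-0.07],0],[60,[0.403,-0.663,-0.07],0],[60,[0.403,-0.663,-0.07],0],[60,[0.403,-0.663,-0.07],0],[60,[0.403,-0.663,-0.07],0],[60,[0.403,-0.663,-0.07],0],[60,[0,0,0],0.035],[60,[0,0,0],0.035],[60,[0,0,0],0],[60,[0,0,0],0]]' 15; python3 - <<'E'
from h import *
K,T=cam("wrist");im=camera("wrist");cv2.imwrite("pics/w3.png",im[:,:,::-1]);np.savez("w3.npz",K=K,T=T)
t=camera("top");cv2.imwrite("pics/top3.png",t[:,:,::-1])
a=cv2.resize(t[130:200,290:370],(400,350),interpolation=cv2.INTER_CUBIC)[:,:,::-1]
cv2.imwrite("pics/c3.png",np.hstack([cv2.resize(a,(400,350)),cv2.resize(im[:,:,::-1],(400,350))]))
h=cv2.cvtColor(im,cv2.COLOR_RGB2HSV)
t=cv2.inRange(h,(105,120,30),(130,255,255));c=max(cv2.findContours(t,0,2)[0],key=cv2.contourArea)
x,y,ww,hh=cv2.boundingRect(c);print(x,y,ww,hh)
w=towld(K,T,c[:,0],12)[:,:2].astype(np.float32);C,r=cv2.minEnclosingCircle(w);e=cv2.fitEllipse(w);print("tt",C,r,e)
o=cv2.inRange(h,(5,120,90),(22,255,255));n,l,st,ce=cv2.connectedComponentsWithStats(o)
for i in range(1,n):
    if st[i,4]>60:
        p=towld(K,T,ce[i],10)[0];print(ce[i],p,"yaw",np.arctan2(p[1]-C[1],p[0]-C[0]),np.hypot(*(p[:2]-C)))
E
```

```text
clock: 10.75
eef_pos: [419.5, -279.1, 227.0]
eef_rot: [-3.141, 0.001, 2.784]
wrist_force: [0.6, -1.0, 0.2]
finger_gap: 60.2
finger_force: 0.0
269 168 82 79
tt (455.86553955078125, -296.2195129394531) 51.838069915771484 ((455.8119201660156, -296.0864562988281), (101.53023529052734, 102.12651824951172), 48.62250518798828)
[249.475   36.5375] [ 247.90137614 -289.18681973   10.        ] yaw 3.107788684100718 208.08304120525656
[310.62264151 252.27358491] [ 512.20707915 -315.64917918   10.        ] yaw -0.3320840408697113 59.59765947554983
[174.66591676 321.34533183] [ 542.75306598 -527.02068628   10.        ] yaw -1.2107458284058357 246.6143220993432
[448.23777174 319.77717391] [ 671.31888869 -173.4093552    10.        ] yaw 0.5180746545757445 247.99693647391115
[412.08554913 381.60069364] [ 752.1168001  -248.34249951   10.        ] yaw 0.1602241768718284 300.0950146091297
```

View pics/c3.png

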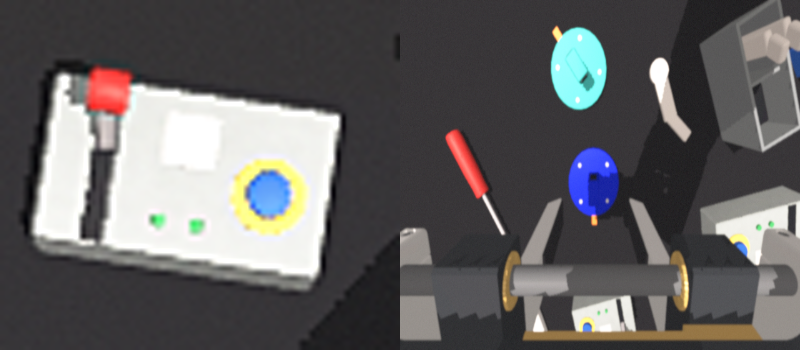

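The lever is up: its knob is back where it started in the top view, standing by itself. The blue turntable is at (456,-296). Next I grasp it.

```bash
python3 -m jog '[[60,[-0.2,-0.0165,0.6],0],[60,[-0.2,-0.0165,0.6],0],[60,[-0.2,-0.0165,0.6],0],[60,[-0.2,-0.0165,0.6],0],[60,[0,0,0.4],0],[60,[0,0,0.4],0],[60,[0,0,0.4],0],[60,[0,0,0.4],0],[60,[0,0,0.08],0],[60,[0,0,0],0],[12,[0,0,0],0],[12,[0,0,0],0],[12,[0,0,0],0],[12,[0,0,0],0],[12,[0,0,0],0],[12,[0,0,0],0],[12,[0,0,0],0]]' 35
```

```text
clock: 12.55
eef_pos: [455.8, -296.4, 22.5]
eef_rot: [-3.142, 0.0, 2.781]
wrist_force: [-0.5, 0.4, 2.2]
finger_gap: 19.9
finger_force: 34.9
```

```bash
python3 -m jog '[[12,[0,0,-0.1],0],[12,[0,0,-0.3],0],[12,[0,0,-0.5],0],[12,[0,0,-0.6],0],[12,[0,0,-0.6],0],[12,[0,0,-0.6],0],[12,[0,0,-0.6],0],[12,[0,0,-0.6],0],[12,[0,0,-0.3],0],[12,[0,0,0],0]]' 35
python3 - <<'E'
from h import *
from scipy.optimize import least_squares
for n,roi in(("w1",(460,640,0,130)),("w2",(430,630,20,195))):
    d=np.load(n+".npz");K,T=d["K"],d["T"];im=cv2.imread(f"pics/{n}.png")
    x0,x1,y0,y1=roi;g=np.zeros((400,640),np.uint8)
    hsv=cv2.cvtColor(im,cv2.COLOR_BGR2HSV)
    g[y0:y1,x0:x1]=(hsv[y0:y1,x0:x1,2]>90)*255
    c=max(cv2.findContours(g,0,cv2.CHAIN_APPROX_NONE)[0],key=cv2.contourArea)[:,0]
    c=c[(c[:,0]>1)&(c[:,1]>1)]
    # silhouette = board square(z=6, top/bottom) U rim circle r=52 z=66 : signed distance fit
    wb=towld(K,T,c,5)[:,:2];wr=towld(K,T,c,66)[:,:2]
    def res(p):
        a,b=np.cos(p[2]),np.sin(p[2]);q=wb-p[:2];u=np.c_[q[:,0]*a+q[:,1]*b,-q[:,0]*b+q[:,1]*a]
        e=np.abs(u)-70;sq=np.where((e>0).any(1),np.hypot(*np.maximum(e,0).T),e.max(1))
        ci=np.hypot(*(wr-p[3:5]).T)-52
        return np.where(np.abs(sq)<np.abs(ci),sq,ci)
    best=min((least_squares(res,[455,248,y,455,248],loss="soft_l1",f_scale=2) for y in(-.35,-.2,-.1)),key=lambda r:r.cost)
    print(n,np.round(best.x,2),best.cost,len(c),np.median(np.abs(best.fun)))
    o=cv2.inRange(hsv,(5,120,90),(22,255,255));o[:, :450]=0;o[190:]=0
    q=np.argwhere(o)[:,::-1];p=towld(K,T,q.mean(0),35)[0];print("rib",p,"yaw",np.arctan2(p[1]-best.x[1],p[0]-best.x[0]))
E
```

```text
clock: 13.55
eef_pos: [456.2, -296.7, 234.4]
eef_rot: [-3.141, 0.003, 2.781]
wrist_force: [0.8, -0.1, -2.2]
finger_gap: 20.1
finger_force: 34.8
w1 [ 4.5630e+02  2.4880e+02 -2.6000e-01  4.5582e+02  2.5099e+02] 164.3575688023796 351 0.4100145841456424
rib [510.86782696 238.20884629  35.        ] yaw -0.19180420802205309
w2 [ 4.5507e+02  2.5026e+02 -2.7000e-01  4.5554e+02  2.5073e+02] 216.44340191458588 517 0.638401701781504
rib [512.16481397 237.88005145  35.        ] yaw -0.21346083991856404
```

```bash
python3 -m jog '[[12,[0.129,0.341,0],0],[12,[0.258,0.682,0],0],[12,[0.258,0.682,0],0],[12,[0.258,0.682,0],0],[12,[0.258,0.682,0],0],[12,[0.258,0.682,0],0],[12,[0.258,0.682,0],0],[12,[0.258,0.682,0],0],[12,[0.258,0.682,0],0],[12,[0.258,0.682,0],0],[12,[0.258,0.682,0],0],[12,[0.258,0.682,0],0],[12,[0.258,0.682,0],0],[12,[0.258,0.682,0],0],[12,[0.258,0.682,0],0],[12,[0.129,0.341,0],0],[12,[0,0,0],-0.0153],[12,[0,0,0],-0.0153],[12,[0,0,0],0],[12,[0,0,0],0]]' 35
python3 - <<'E'
from h import *
plan([455.5,250.5,105],2.877)
K,T=cam("wrist");im=camera("wrist");np.savez("w4.npz",K=K,T=T);cv2.imwrite("pics/w4.png",im[:,:,::-1])
h=cv2.cvtColor(im,cv2.COLOR_RGB2HSV)
t=cv2.inRange(h,(105,120,30),(130,255,255));c=max(cv2.findContours(t,0,2)[0],key=cv2.contourArea)
print(cv2.boundingRect(c),read_state()["eef_pos"])
zt=read_state()["eef_pos"][2]-22.5+12
w=towld(K,T,c[:,0],zt)[:,:2].astype(np.float32);print(cv2.minEnclosingCircle(w),cv2.fitEllipse(w))
E
```

```text
clock: 15.55
eef_pos: [454.7, 250.6, 231.5]
eef_rot: [-3.141, -0.001, 2.876]
wrist_force: [1.0, 0.4, -2.2]
finger_gap: 19.9
finger_force: 34.8
units [-0.019, 0.004, 2.529] twist -0.0005
(231, 155, 164, 147) [454.86378949 250.52837116 231.6972066 ]
((454.9619140625, 251.20147705078125), 50.05955123901367) ((447.2821350097656, 252.87533569335938), (86.12254333496094, 93.2811279296875), 168.9563751220703)
```

View pics/w4.png

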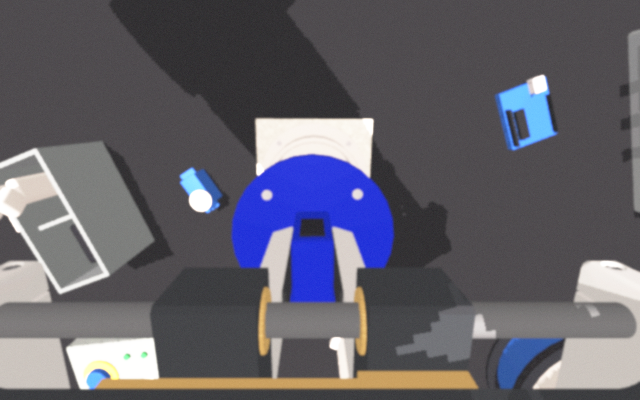

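```bash
python3 -m jog '[[12,[-0.01,0,0.3],0],[12,[0,0,0.5],0],[12,[0,0,0.5],0],[12,[0,0,0.5],0],[12,[0,0,0.4],0],[12,[0,0,0.25],0],[12,[0,0,0.1],0],[12,[0,0,0.08],0],[12,[0,0,0],0],[12,[0,0,0],0],[12,[0,0,0],0]]' 35
python3 - <<'E'
from h import *
P=[]
for i in range(3):
    im=camera("wrist");P.append(read_state()["eef_pos"])
print(np.round(P,1));plan([455.5,250.5,98.5],2.877)
K,T=cam("wrist");cv2.imwrite("pics/w5.png",im[:,:,::-1])
s=camera("scene")[:,:,::-1];t=camera("top")[:,:,::-1]
cv2.imwrite("pics/c5.png",np.hstack([cv2.resize(s[130:230,330:450],(480,400),interpolation=cv2.INTER_CUBIC),cv2.resize(im[60:310,180:380,::-1],(320,400))]))
# board far edge corners
g=((im.max(2)>110)&(im.min(2)>80)).astype(np.uint8)*255;g[230:]=0;g[:,:200]=0;g[:,450:]=0
c=max(cv2.findContours(g,0,2)[0],key=cv2.contourArea);a=cv2.approxPolyDP(cv2.convexHull(c),3,True)[:,0];print(a.tolist(),np.round(towld(K,T,a,6)[:,:2],1).tolist())
E
```

```text
clock: 16.7
eef_pos: [456.1, 250.5, 101.4]
eef_rot: [3.141, 0.001, 2.877]
wrist_force: [-0.8, 0.4, -2.3]
finger_gap: 19.8
finger_force: 34.8
[[456.  250.5 101.3]
 [456.  250.5 101.2]
 [456.  250.4 101.1]]
units [0.009, -0.001, 0.053] twist -0.0001
[[401, 117], [393, 223], [232, 216], [228, 116]] [[406.6, 338.9], [493.5, 314.3], [450.5, 179.7], [369.2, 203.6]]
```

View pics/c5.png

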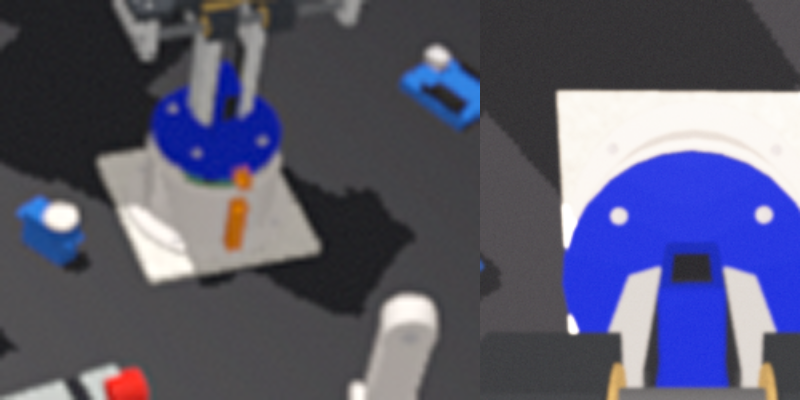

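The pointer hangs directly above the orange rib, and the lever's knob is still up. I trim the last 2.5 mm, check that everything is still, and hand in.

```bash
python3 -m jog '[[12,[0.01,0.01,0.05],0],[12,[0,0,0],0],[12,[0,0,0],0],[12,[0,0,0],0],[12,[0,0,0],0],[12,[0,0,0],0],[12,[0,0,0],0]]' 35
python3 - <<'E'
from h import *
t=camera("top");h=cv2.cvtColor(t,cv2.COLOR_RGB2HSV)[130:190,290:370]
m=cv2.inRange(h,(0,120,60),(6,255,255))|cv2.inRange(h,(174,120,60),(180,255,255))
p=np.argwhere(m).mean(0)[::-1]+[290,130];s=read_state();print("knob",p,s["eef_pos"],s["qd"])
if p[1]<155 and abs(s["eef_pos"][2]-98.5)<2: print(sign_off())
E
```

```text
clock: 17.65
eef_pos: [455.5, 251.0, 98.3]
eef_rot: [3.142, 0.0, 2.877]
wrist_force: [0.2, 0.1, -1.6]
finger_gap: 19.7
finger_force: 34.8
knob [311.24285714 147.41428571] [455.49478191 251.02452753  98.32324744] [-0.00016462  0.00129552 -0.00095307 -0.00087028 -0.00068699  0.00112942]
the job is handed in; nothing more can be done
None
```

The job is handed in at about 17.7 s of the 61 s: the trip was proven and the lever lifted back up and released. The turntable is held still about 10 mm above the base rim (by measurement), centred to about 2 mm, with its pointer over the rib.

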